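# Third hand for the shelf bracket

## Robot

A 6-joint arm with a two-finger parallel gripper is mounted at the origin on the work surface. World frame = base frame: x ahead of the robot, y to its left, z up, the work surface at z = 0. Lengths are in mm, angles in degrees, forces in N, time in s.
With the tool pointing down it reaches from about 300 to 850 mm from the base axis. Payload 4.2 kg.
Tool frame: the origin (TCP) lies between the finger pads; the fingertips stand ahead of it and the grasp point (between the pads) lies 3 mm ahead of it (nose_length is the z of the fingertips in the tool frame, in mm); z points along the fingers, y is the line along which they close (so a half turn about z gives the same grasp; the last joint's range is limited). The gripper opens to 91 mm and grips with 3 to 60 N. Pads are 32 mm wide; open, the fingers measure 118 mm over their backs; the gripper's body (76 mm by 178 mm) begins 60 mm behind the grasp point.
Start: joints at [-77.578, 18.312, 89.639, -0, 72.044, -1.146], TCP at [134.893, -558.971, 202.376] pointing down, gripper open.
Joint ranges: [-177.97, 177.97], [-48.28, 115.42], [12.27, 149.76], [-77.06, 257.06], [2.81, 150.46], [-146.56, 146.56]. Speed limits (degrees/s): [147.25, 147.25, 180, 180, 180, 180].

## Interface

Orientations are given as [roll, pitch, yaw] about the fixed x, y, z axes, in that order (R = Rz(yaw) Ry(pitch) Rx(roll)).
In Python, from workcell import state, grab_frame, camera_params, job_done, nose_length gives the robot as it stands.
- The arm moves only by the tool step_arm, never from a script. Its argument "plan" is a list that holds one entry, the list of rows, each a list of 5 numbers: the shift along the tool's x, y, z in cm, then the turn about the tool's z in rad, then the opening, from 0 (shut) to 1 (fully open). In form: [[[x, y, z, turn, gripper], ...]]. A call has 1 to 20 rows; each row is the pose to reach, as a shift and turn from the pose commanded when the call began, along the tool's axes at that moment; what a row does not reach only later rows make up. A row lasts 1/8 s, in which the tool goes at most 62.5 mm and 10.7 degrees, less where a joint would pass 70% of its speed; a pose out of reach is approached as far as the arm can. A call with a gripper value outside its range is refused whole. The fingers move at their own pace and stop on an object; "newtons" is the grip in N (left out, the last holds). Time passes only in rows, so rows that repeat a pose let the fingers close. It gives the time, the measured TCP pose, the force, the opening and the grip force at its end, in the units of the state.
- state(): the state, without advancing time (a new reading comes with each control period).
- grab_frame(name): name is "side" or "top" or "wrist"; returns the picture (420x560x3 uint8, blue, green, red); there is no depth.
- camera_params(name): a dict with "camera_matrix" (3x3 intrinsics, pixels), "k1" (the pictures are not rectified: a ray, as slopes to the right and down, at radius r is drawn at 1 + k1 r^2 times it, then the intrinsics apply), "R" (3x3) and "t" (3): a world point X has camera coordinates R X + t; the wrist camera has in their place "mount" (4x4, takes a point from camera to tool coordinates, whose origin is the TCP and whose axes are the flange's). Camera axes: x right, y down, z forward; pixel columns grow to the right and rows downward; lengths in mm; the calibration is good to about 2 mm. A picture is of the moment at which its call begins: read the wrist's pose just before it. camera_params takes no time and is no camera call.
- job_done(): hands the job in; it is judged then, once.
The state is a dict: "time_s": time; "qpos": joint angles; "qvel": joint speeds; "effort": joint torques, N m; "ee_pos": TCP position; "ee_rot": TCP orientation; "force": force on the tool from outside, world axes, zero at the start; "torque": the same for the moment, N m; "gripper_width": finger opening in mm; "gripper_force": force on a finger pad.
Only numpy, scipy, OpenCV 4.12 (cv2) and the standard library are available. Lean on these libraries where they do the work, as an engineer would, in place of code of your own. Each camera call takes 0.05 s, during which the arm holds its last target. There are 200 camera calls.

## Task

The L-shaped wooden shelf bracket has toppled onto its back on the sill. Stand it upright on its foot, bring its flat back up flush against the front of the sprung splash board, centred across the board, and press it there with a steady push of about 10 newtons so that someone can drive the screws: finish while still holding it pressed like that, don't let go. Never shove the board back to its stop, and don't knock the other things on the sill about.

Things in the scene. Friction and masses are not known exactly. Their poses are not given: they have to be found in the camera images.
- bracket_brace (a point): Middle of the diagonal brace of a loose wooden L-shaped shelf bracket (0.2 to 0.3 kg), at first lying on its back, foot sticking up. Axes: x towards its flat back, y across its width, z up when it stands. Brace: bar 18 wide (y), 16 deep, at 45 degrees from the foot's front up to the plate, open behind for 25; grip it across y, coming between bracket +x and -z (30 to 60 deg). It is 42 before the back, 42 over the underside.
- bracket_back (a point): On the bracket's flat back face (the face that goes against the board): middle of its width, 55 above the underside of the foot; axes as bracket_brace. The upright plate is 14 thick, 64 wide, 110 high; the foot plate is 14 thick, 64 wide and reaches 80 forward from the back face. Set down leaning back under 25 deg, it settles onto its foot.
- board_face (a point): Middle of the front face of the splash board, an upright white board 110 wide, 130 high, 12 thick, 3 clear of the sill, on sprung pins before a steel upstand fixed to the sill. The point is 55 above the sill and moves with the board. x points into the board (the direction to press, level), y across it, z up.
- splash_board (a joint): How far the board is pushed back against its springs, m: 0 free, stop at 0.025. Spring 1000 N/m, so 10 N is 0.010.
- upstand: The steel upstand behind the board, fixed to the sill: 120 high, 110 wide, reaching 135 behind the board's front. Origin on the sill below the unpressed board's front face; x as for board_face.
- pot: Bystander: terracotta pot, 100 across, 95 high; origin under its centre.
- can: Bystander: aluminium coffee can, 100 across, 140 high; origin under its centre.
- jar: Bystander: glass spice jar with a twist cap, 46 across, 100 high; origin under its centre.
- nozzle: Bystander: black plastic hose nozzle head lying flat, about 130 long (along its x), 44 wide and high; origin under its middle.
- scrubber: Bystander: plastic scrubber, 90 x 50 and 38 high; origin under its centre.
- driver: Bystander: screwdriver lying flat along its x, about 200 long and 30 high.
There are look-alikes about, which are no part of the job. Leave any pink look-alike of the upstand alone.

How it is judged (in metres and radians):
On the way:
1. the bracket stands upright with its foot on the sill (angle between bracket_brace's own z axis and vertical below 0.12 rad and height (world z) of bracket_brace below 0.048 m), for 0.2 s.
At the end, for the whole second after the job is handed in: The bracket stands upright (within 0.12 rad) with its foot on the sill (within 6 mm), its back flush on the board (within 0.1 rad and 6 mm) and centred across it within 15 mm; it is pressed on the board with 6 to 14 N by the fingers, which still hold or push it, and everything is still (all of step 1 and contact force between bracket and splash_board between 6 and 14 N and contact force between the fingers and bracket above 3 N and x of bracket_back in the frame of board_face above -0.006 m and y of bracket_back in the frame of board_face between -0.015 and 0.015 m and angle between the x axis of bracket_back and the x axis of board_face, either way round below 0.1 rad and linear speed of each of bracket, splash_board below 0.01 m/s); the arm keeps its last pose, push and grip.
It fails at once if the splash board is shoved back nearly to its stop (over 22 mm) (value of joint splash_board above 0.022 m).
It fails at once if a bystander is pushed more than 30 mm (distance of any of pot, can, jar, nozzle, scrubber, driver from where it was at the start of the episode above 0.03 m).
It fails at once if the pot, can or jar is tipped (angle between any of pot, can, jar's own z axis and vertical above 0.5 rad).
It also fails if it takes over 45 s, if anything falls off the work surface, if the arm or the gripper's body presses on something with over 40 N, if the wrist force passes 120 N, or if a joint passes its speed limit or range.

## Working session

There is one attempt and no reset: what is moved stays moved. The work goes in short steps, Python scripts to look and compute and a tool call to move; the robot and the scene stay as the last step left them, time stands still between calls to the robot, and variables do not carry over. Pictures are saved under pics/ and viewed, at most 10 in all, crops included, and the job is handed in when it is done.

Besides the shell and the picture viewer there is one more tool, called after "Request:" as name(argument=value, ...), one argument or row to a line, values as JSON. step_arm: Moves the arm, as the interface text tells. Its arguments: {"type":"object","properties":{"plan":{"type":"array","items":{"type":"array","items":{"type":"array","items":{"type":"number"}}}},"newtons":{"type":"number"}},"required":["plan"]}

```bash
mkdir -p pics; ls
python3 - <<'E'
from workcell import *
import cv2, numpy as np
s=state();print(s)
print(nose_length if not callable(nose_length) else nose_length())
for n in("side","top","wrist"):
    cv2.imwrite(f"pics/{n}0.png",grab_frame(n)); 
    print(n,camera_params(n))
E
```

```text
pics
{'time_s': 0.0, 'qpos': array([-7.75782018e+01,  1.83515758e+01,  8.97059901e+01, -6.12986710e-04,
        7.20430372e+01, -1.14476600e+00]), 'qvel': array([-0.02023555, -0.15568793,  0.01081542, -0.01534845, -0.06787904,
        0.00107641]), 'effort': array([ 1.90971754e-03, -4.12464845e+01, -2.31974584e+01,  7.28938496e-02,
        4.59336082e-02, -1.66083237e-04]), 'ee_pos': array([ 134.7774846 , -558.44770073,  201.523765  ]), 'ee_rot': array([-1.79899405e+02, -1.42723288e-03,  1.35667525e+01]), 'force': array([ 0.03726578,  0.40800578, -0.74906659]), 'torque': array([ 0.03689139, -0.02705649, -0.03605309]), 'gripper_force': 0.0, 'gripper_width': 91.17310186417599}
22.0
side {'camera_matrix': array([[385.19086251,   0.        , 273.35795522],
       [  0.        , 385.19086251, 211.92259354],
       [  0.        ,   0.        ,   1.        ]]), 'k1': -0.06223475743970286, 'R': array([[ 0.98956735, -0.14403954,  0.00301159],
       [-0.10674568, -0.74707256, -0.6561158 ],
       [ 0.09675649,  0.6489493 , -0.75465421]]), 't': array([-530.22506132,  122.19552148,  915.7787859
[... 277 characters left out ...]
4031,  0.00111664, -0.17849433],
       [ 0.17847857, -0.00853391, -0.98390679]]), 't': array([  26.92777134,  548.52916229, 1391.22206827])}
wrist {'camera_matrix': array([[293.52122215,   0.        , 281.25181698],
       [  0.        , 293.52122215, 212.06923579],
       [  0.        ,   0.        ,   1.        ]]), 'k1': -0.011868440428518505, 'mount': array([[-1.07135514e-03, -9.69383003e-01, -2.45551308e-01,
         6.97493864e+01],
       [ 9.99999426e-01, -1.04551061e-03, -2.35609896e-04,
         2.85731205e-01],
       [-2.83302678e-05, -2.45551419e-01,  9.69383567e-01,
        -1.82425094e+02],
       [ 0.00000000e+00,  0.00000000e+00,  0.00000000e+00,
         1.00000000e+00]])}
```

View pics/side0.png

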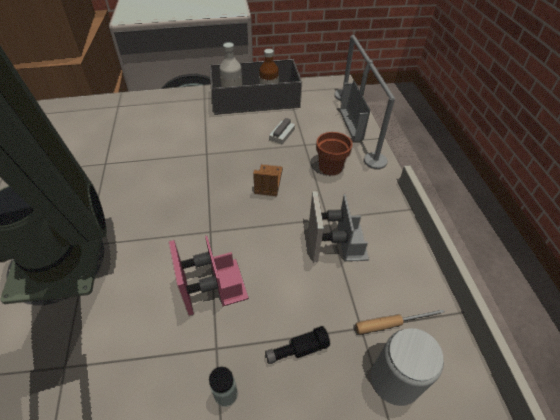

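View pics/top0.png

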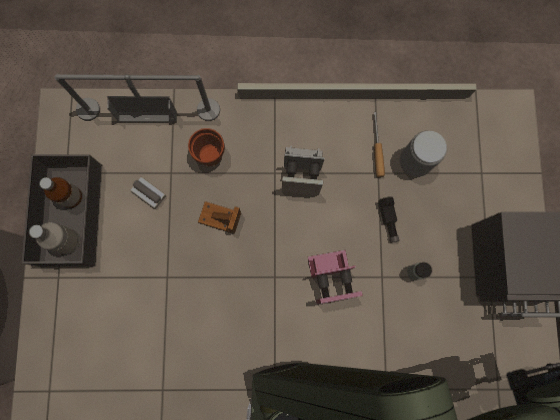

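Candidates. Bracket: wooden L at top (220,217) / side (267,180); the orange driver handle (380,160) and the pot (207,148) are not it. Board: white one at top (302,187) / side (315,225); the pink one at (335,280) is the decoy. Next is a close crop to check.

```bash
cat > h.py <<'E'
import numpy as np, cv2
from workcell import *
from scipy.spatial.transform import Rotation as Rn
def cam(n):
    c=camera_params(n)
    if 'R' in c: return c,np.array(c['R']),np.array(c['t'])
    s=state(); T=np.eye(4); T[:3,:3]=Rn.from_euler('xyz',s['ee_rot'],degrees=True).as_matrix(); T[:3,3]=s['ee_pos']
    M=np.linalg.inv(T@c['mount']); return c,M[:3,:3],M[:3,3]
def ray(C,uv):
    c,R,t=C
    p=cv2.undistortPoints(np.float64([[uv]]),c['camera_matrix'],np.array([c['k1'],0,0,0.]))[0,0]
    d=R.T@np.r_[p,1]; return -R.T@t,d
def onz(C,uv,z):
    o,d=ray(C,uv); return o+d*(z-o[2])/d[2]
def tri(Ca,ua,Cb,ub):
    o1,d1=ray(Ca,ua);o2,d2=ray(Cb,ub)
    k=np.linalg.lstsq(np.c_[d1,-d2],o2-o1,rcond=None)[0]
    a=o1+k[0]*d1;b=o2+k[1]*d2
    return (a+b)/2,np.linalg.norm(a-b)
def proj(C,X):
    c,R,t=C
    return cv2.projectPoints(np.float64(X).reshape(-1,3),cv2.Rodrigues(R)[0],t,c['camera_matrix'],np.array([c['k1'],0,0,0.]))[0][:,0]
E
python3 - <<'E'
import cv2,numpy as np
t=cv2.imread('pics/top0.png');s=cv2.imread('pics/side0.png')
f=lambda a,x,y,w,h,k:cv2.resize(a[y:y+h,x:x+w],None,fx=k,fy=k,interpolation=cv2.INTER_CUBIC)
a=f(t,190,190,60,50,6);b=f(s,240,155,60,50,6);c=f(t,270,140,60,60,6)[:300];d=f(s,295,185,60,80,5)
a=cv2.resize(a,(360,300));
top=np.hstack([a,b]); c=c[:, :360]; d=f(s,290,190,72,60,5)
cv2.imwrite('pics/c1.png',np.vstack([top,np.hstack([c,d])])[:600])
E
```

```text
(no output)
```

View pics/c1.png

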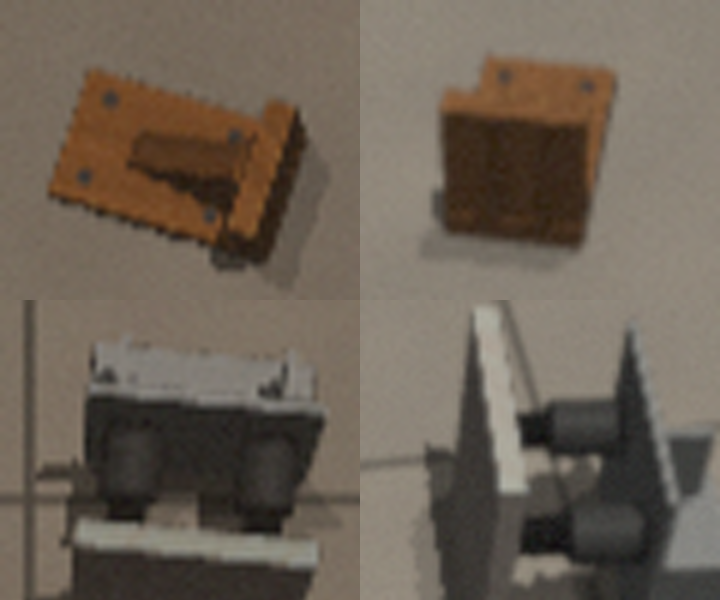

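The crop confirms it. The bracket lies with the foot at its image-right (-y) end and the back down. The white board's front top edge runs from about (282,181) to (323,184). Now I compute positions.

Run:
```python
from h import *
np.set_printoptions(precision=1,suppress=True)
T=cam('top');S=cam('side')
f=lambda x,y:(190+x/6,190+y/6)
for n,p,z in [('plate top end far',f(92,70),14),('plate top end near',f(50,196),14),('foot tip inner far',f(270,100),80),('foot tip outer far',f(300,108),80),('foot tip inner near',f(232,222),80),('foot tip outer near',f(262,236),80)]:
    print(n,onz(T,p,z))
b1=onz(T,(282.5,181.5),133);b2=onz(T,(323,184.8),133);print('board',b1,b2,(b1+b2)/2,np.linalg.norm(b1-b2),np.degrees(np.arctan2(*(b1-b2)[:2])))
g=lambda x,y:(290+(x-360)/5,190+(y-300)/5)
print('tri board front top near?',onz(S,g(475,308),133),onz(S,g(503,492),133))
for n,p,z in [('pot',(207,140),95),('scrub',(148,192),38),('can',(429,147),140)]: print(n,onz(T,p,z))
```

```text
plate top end far [594.2 240.3  14. ]
plate top end near [532.5 258.9  14. ]
foot tip inner far [566.2 149.   80. ]
foot tip outer far [562.5 135.1  80. ]
foot tip inner near [509.4 165.6  80. ]
foot tip outer near [502.9 151.8  80. ]
board [624.4  18.3 133. ] [615.3 -90.3 133. ] [619.8 -36.  133. ] 108.9495999443425 4.831023973915266
tri board front top near? [630.8  19.5 133. ] [619.7 -88.7 133. ]
pot [753.3 228.3  95. ]
scrub [617.4 400.7  38. ]
can [ 718.2 -378.   140. ]
```

Request:
step_arm(
  plan=[
    [[2,-2.2,0,0,1],[6,-6.7,0,-0.1,1],[10.6,-11.9,0,-0.2,1],[15.2,-17.1,0,-0.3,1],[19.8,-22.3,0,-0.4,1],[24.4,-27.5,0,-0.5,1],[29,-32.6,0,-0.6,1],[33.6,-37.8,0,-0.7,1],[38.2,-42.9,0,-0.8,1],[42.8,-48.1,0,-0.9,1],[47.4,-53.3,0,-1.0,1],[52,-58.5,0,-1.045,1],[56,-63,0,-1.045,1],[59,-66.3,0,-1.045,1],[59.8,-67.3,0,-1.045,1],[59.8,-67.3,0,-1.045,1],[59.8,-67.3,0,-1.045,1]],
  ],
  newtons=5,
)

```text
time_s: 2.28
ee_pos: [557.6, 235.0, 201.6]
ee_rot: [-179.9, 0.1, 73.5]
force: [-0.2, 0.5, 0.1]
gripper_width: 91.3
gripper_force: 0.0
```

Run:
```python
from h import *
np.set_printoptions(precision=1,suppress=True)
s=state();print(s['time_s'],s['ee_pos'],s['ee_rot'],s['qpos'])
W=cam('wrist');im=grab_frame('wrist')
hsv=cv2.cvtColor(im,cv2.COLOR_BGR2HSV);m=cv2.inRange(hsv,(5,90,50),(20,255,255))
cs=cv2.findContours(m,0,2)[0];c=max(cs,key=cv2.contourArea)
print(cv2.approxPolyDP(c,5,True)[:,0].tolist())
np_=cv2.resize(im,None,fx=1.4,fy=1.4);cv2.imwrite('pics/w1.png',np_)
```

```text
2.275 [557.6 235.  201.6] [-179.9    0.1   73.5] [21.8 21.1 85.5 -0.  73.5 38.3]
[[491, 112], [456, 107], [408, 129], [392, 149], [397, 172], [415, 193], [442, 207], [483, 199], [504, 176], [511, 152], [505, 126]]
```

View pics/w1.png

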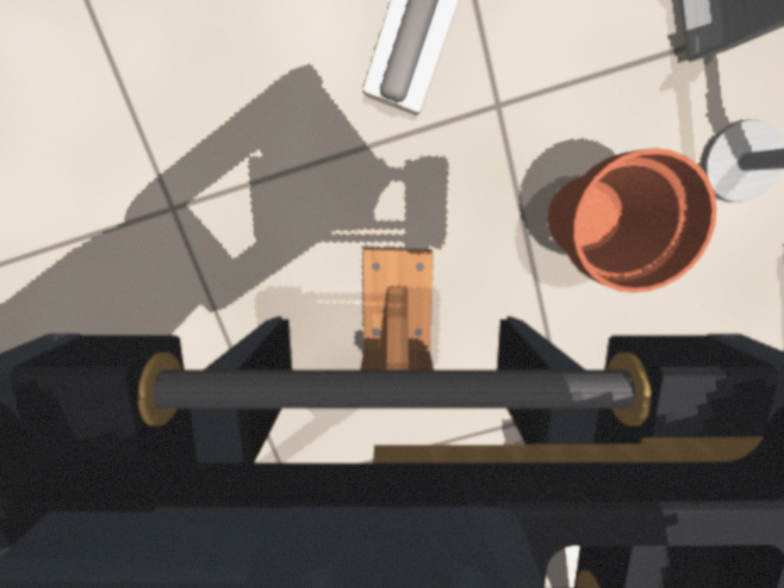

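The view shows the bracket aligned with the tool. Its plate-end corners are at about (259,177) and (309,177) unscaled, the brace is at (283,235), and the pot is well clear on the right.

Run:
```python
from h import *
np.set_printoptions(precision=1,suppress=True)
W=cam('wrist')
s=state();R=Rn.from_euler('xyz',s['ee_rot'],degrees=True).as_matrix()
for uv in [(258.6,177.5),(309.3,177.5),(268.5,190.5),(300,190.5),(268.5,237),(300,237)]:
    X=onz(W,uv,14);print(uv,X,R.T@(X-s['ee_pos']))
```

```text
(258.6, 177.5) [536.6 261.7  14. ] [ 20.3 -27.7 188. ]
(309.3, 177.5) [598.  243.3  14. ] [ 20.2  36.4 188. ]
(268.5, 190.5) [543.7 242.2  14. ] [  3.6 -15.4 188. ]
(300, 190.5) [582.2 230.7  14. ] [  3.6  24.9 188. ]
(268.5, 237) [525.  182.3  14. ] [-59.1 -16.2 188.1]
(300, 237) [565.2 170.3  14. ] [-59.1  25.8 188.1]
```

Request:
step_arm(
  plan=[
    [[0.3,0.3,4,0,1],[0.5,0.45,9,0,1],[0.5,0.45,13,0,1],[0.5,0.45,15.5,0,1],[0.5,0.45,17,0,1],[0.5,0.45,17.6,0,1],[0.5,0.45,17.6,0,1],[0.5,0.45,17.6,0,0.6],[0.5,0.45,17.6,0,0.6],[0.5,0.45,17.6,0,0.6],[0.5,0.45,17.6,0,0.6],[0.5,0.45,17.6,0,0.6]],
  ],
  newtons=5,
)

```text
time_s: 3.82
ee_pos: [564.1, 239.0, 26.3]
ee_rot: [180.0, 0.0, 73.4]
force: [-0.3, -0.3, -0.7]
gripper_width: 54.8
gripper_force: 0.0
```

Run:
```python
from h import *
a=grab_frame('wrist');b=grab_frame('top')[170:260,160:270];c=grab_frame('side')[130:220,210:320]
b,c=[cv2.resize(i,(400,327),interpolation=cv2.INTER_CUBIC) for i in(b,c)]
a=cv2.resize(a[80:300,160:400],(300,275));a=cv2.copyMakeBorder(a,0,0,0,500,0)
cv2.imwrite('pics/x2.png',np.vstack([np.hstack([b,c])[:320],a]))
```

```text
(no output)
```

View pics/x2.png

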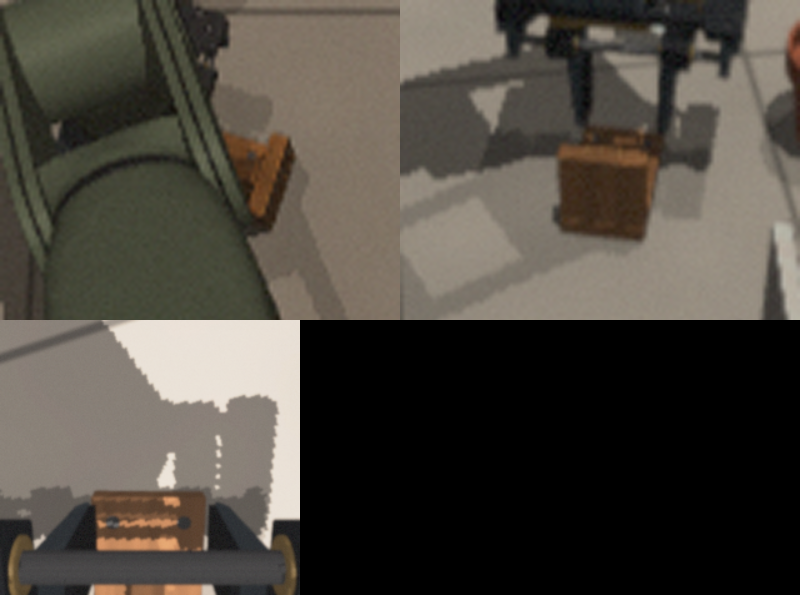

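The fingers straddle the plate end, apparently close to its edges. I will close further.

Request:
step_arm(
  plan=[
    [[0,0,0,0,0.5],[0,0,0,0,0.5],[0,0,0,0,0.5],[0,0,0,0,0.5]],
  ],
  newtons=5,
)

```text
time_s: 4.47
ee_pos: [564.1, 239.0, 26.3]
ee_rot: [180.0, 0.0, 73.4]
force: [-0.9, 0.5, 0.5]
gripper_width: 45.5
gripper_force: 0.0
```

Run:
```python
from h import *
a=grab_frame('wrist')
cv2.imwrite('pics/x3.png',cv2.resize(a[140:300,180:390],(787,600),interpolation=cv2.INTER_CUBIC))
print(state()['gripper_width'])
```

```text
45.472352853613074
```

View pics/x3.png

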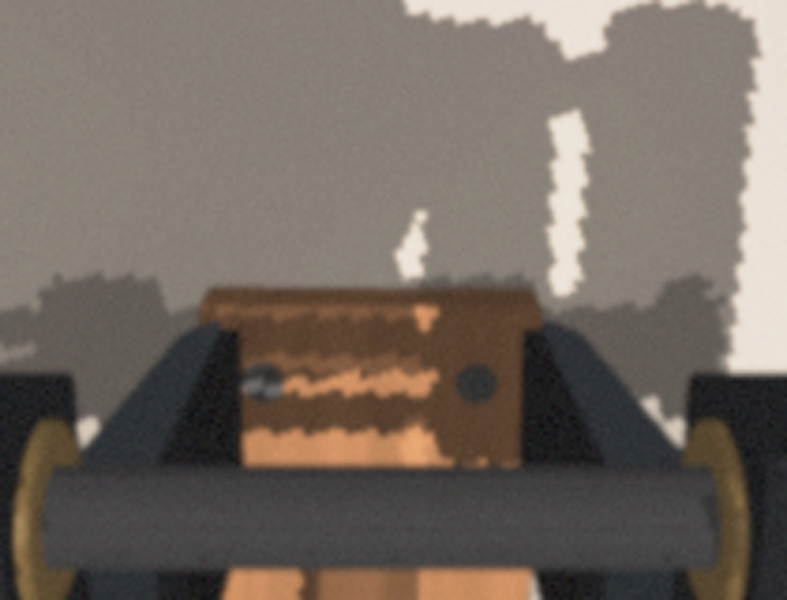

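Run:
```python
from h import *
np.set_printoptions(precision=0,suppress=True)
W=cam('wrist');s=state();R=Rn.from_euler('xyz',s['ee_rot'],degrees=True).as_matrix()
P=[(x,y,z) for x in(16,-16) for y in(-22.75,22.75,-36,36) for z in(22,3,-16)]
q=proj(W,np.array(P)@R.T+s['ee_pos'])
for p,v in zip(P,q): print(p,(v-[180,140])*3.75)
print(s['ee_pos'],s['force'],s['gripper_force'],s['gripper_width'])
```

```text
(16, -22.75, 22) [257. 277.]
(16, -22.75, 3) [246. 304.]
(16, -22.75, -16) [231. 337.]
(16, 22.75, 22) [494. 277.]
(16, 22.75, 3) [505. 304.]
(16, 22.75, -16) [519. 337.]
(16, -36, 22) [188. 277.]
(16, -36, 3) [170. 304.]
(16, -36, -16) [148. 338.]
(16, 36, 22) [563. 277.]
(16, 36, 3) [581. 304.]
(16, 36, -16) [602. 337.]
(-16, -22.75, 22) [262. 433.]
(-16, -22.75, 3) [251. 473.]
(-16, -22.75, -16) [238. 522.]
(-16, 22.75, 22) [490. 432.]
(-16, 22.75, 3) [500. 473.]
(-16, 22.75, -16) [513. 521.]
(-16, -36, 22) [195. 433.]
(-16, -36, 3) [178. 473.]
(-16, -36, -16) [158. 522.]
(-16, 36, 22) [557. 432.]
(-16, 36, 3) [573. 473.]
(-16, 36, -16) [593. 521.]
[564. 239.  26.] [-0. -1. -0.] 0.0 45.472352853613074
```

Run:
```python
from h import *
np.set_printoptions(precision=0,suppress=True)
W=cam('side');s=state();R=Rn.from_euler('xyz',s['ee_rot'],degrees=True).as_matrix()
for z in(22,10,0,-10,-20):
  q=proj(W,np.array([(-16,-27.4,z),(-16,27.4,z),(16,-27.4,z),(16,27.4,z)])@R.T+s['ee_pos']);print(z,((q-[210,130])*[400/110,327/90]+[400,0]).tolist())
print(nose_length)
a=grab_frame('side')[135:195,230:310]
cv2.imwrite('pics/x4.png',cv2.resize(a,(800,600),interpolation=cv2.INTER_CUBIC))
```

```text
22 [[585.31667264976, 158.97783390961067], [653.5420046489771, 165.97109786812456], [591.8315683224887, 132.12762823410307], [658.814730731403, 138.86977576281473]]
10 [[584.9976149827357, 147.89352812585045], [653.7760260468682, 154.8907663530144], [591.5709216415906, 121.04081197034938], [659.0858729708016, 127.78477656522612]]
0 [[584.7280447010454, 138.51967637451034], [653.9738265002104, 145.51948852305358], [591.350782567752, 111.66792806111363], [659.314966065356, 118.41267777301465]]
-10 [[584.4550583542824, 129.0188134543607], [654.174205569429, 136.0204979109331], [591.1279285992724, 102.17093583150104], [659.5469683678771, 108.91577883847174]]
-20 [[584.1785960724171, 119.38851000920316], [654.377210198347, 126.39133513714386], [590.9023137561675, 92.54752407982409], [659.7819311694191, 99.29174027122367]]
22.0
```

View pics/x4.png

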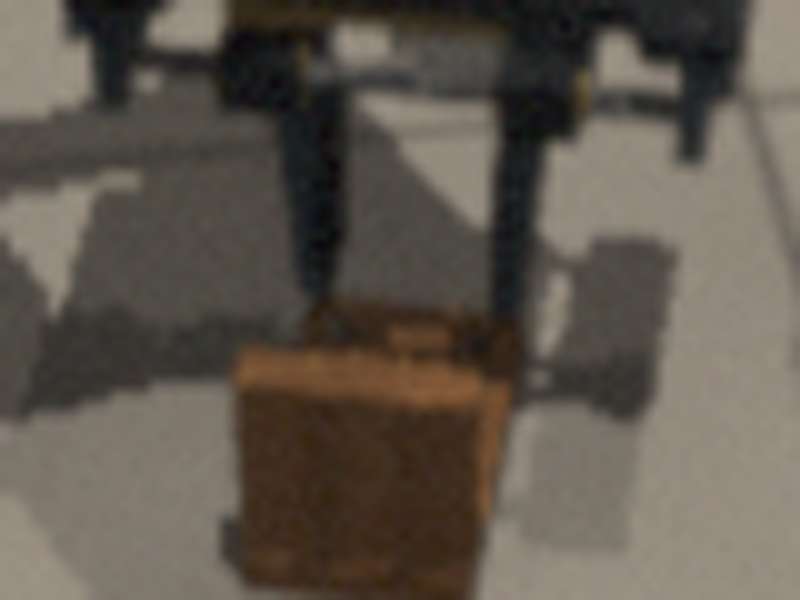

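The fingertips look about 20-30 mm higher than nose_length implies; they hover over the plate. I will open and probe down gently, watching the force.

Request:
step_arm(
  plan=[
    [[0,0,0,0,1],[0,0,0,0,1],[0,0,0,0,1],[0,0,0,0,1],[0,0,0,0,1],[0,0,0.4,0,1],[0,0,0.7,0,1],[0,0,0.7,0,1]],
  ],
)

```text
time_s: 5.58
ee_pos: [563.8, 238.9, 18.8]
ee_rot: [-180.0, 0.0, 73.4]
force: [0.9, 0.2, 0.0]
gripper_width: 90.7
gripper_force: 0.0
```

Request:
step_arm(
  plan=[
    [[0,0,0.3,0,1],[0,0,0.6,0,1],[0,0,0.6,0,1]],
  ],
)

```text
time_s: 5.95
ee_pos: [563.8, 238.9, 13.0]
ee_rot: [-180.0, 0.0, 73.4]
force: [0.3, -0.5, -0.5]
gripper_width: 90.9
gripper_force: 0.0
```

Request:
step_arm(
  plan=[
    [[0,0,0.3,0,1],[0,0,0.5,0,1],[0,0,0.5,0,1]],
  ],
)

```text
time_s: 6.32
ee_pos: [563.9, 239.0, 8.1]
ee_rot: [-180.0, 0.0, 73.4]
force: [-0.2, 0.3, -0.1]
gripper_width: 91.0
gripper_force: 0.0
```

Request:
step_arm(
  plan=[
    [[0,0,0.3,0,1],[0,0,0.4,0,1],[0,0,0.4,0,1]],
  ],
)

```text
time_s: 6.7
ee_pos: [564.0, 239.0, 4.2]
ee_rot: [-180.0, 0.0, 73.4]
force: [-0.5, -0.2, -0.0]
gripper_width: 91.0
gripper_force: 0.0
```

Request:
step_arm(
  plan=[
    [[0,0,0.3,0,1],[0,0,0.6,0,1],[0,0,0.6,0,1]],
  ],
)

```text
time_s: 7.08
ee_pos: [563.8, 238.9, -2.1]
ee_rot: [-180.0, 0.0, 73.4]
force: [0.4, -0.2, -0.2]
gripper_width: 91.5
gripper_force: 0.0
```

Run:
```python
from h import *
print(nose_length, state()['force'],state()['ee_pos'])
a=cv2.resize(grab_frame('side')[135:195,230:310],(800,600),interpolation=cv2.INTER_CUBIC)[:,:]
b=cv2.resize(grab_frame('wrist')[130:270,140:420],(600,300))
a=cv2.resize(a,(400,300)); b=cv2.resize(b,(400,200))
b=cv2.copyMakeBorder(b,0,100,0,0,0)
cv2.imwrite('pics/x5.png',np.hstack([a,b]))
```

```text
22.0 [ 0.39604185 -0.15461247 -0.2368041 ] [563.81879092 238.91213884  -2.06410167]
```

View pics/x5.png

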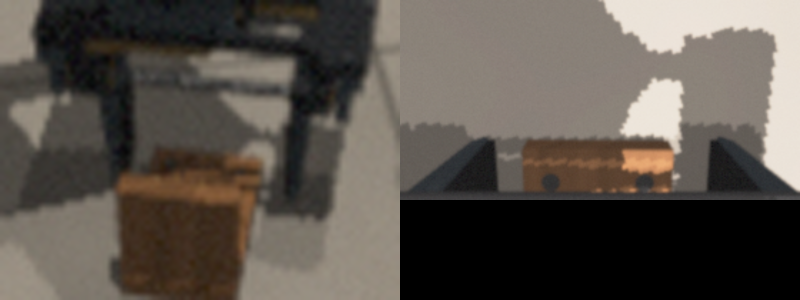

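Request:
step_arm(
  plan=[
    [[0,0,0.2,0,1],[0,0,0.4,0,1],[0,0,0.4,0,1]],
  ],
)

```text
time_s: 7.55
ee_pos: [563.9, 239.0, -5.9]
ee_rot: [-180.0, 0.0, 73.4]
force: [-0.1, 0.5, 0.3]
gripper_width: 91.4
gripper_force: 0.0
```

Request:
step_arm(
  plan=[
    [[0,0,0,0,0.6],[0,0,0,0,0.6],[0,0,0,0,0.6],[0,0,0,0,0.6],[0,0,0,0,0.6]],
  ],
  newtons=5,
)

```text
time_s: 8.18
ee_pos: [563.9, 239.1, -5.7]
ee_rot: [-180.0, 0.0, 73.4]
force: [-0.9, 0.3, 1.2]
gripper_width: 64.1
gripper_force: 5.0
```

Gripped at 64 mm, so the plate is held. The reported TCP z is about 30 mm off from the real tips, which I allow for. Now I lift the end along an arc about the foot edge.

Request:
step_arm(
  plan=[
    [[-0.1,0,-1.2,0,0.6],[-0.5,0,-2.5,0,0.6],[-1.0,0,-3.6,0,0.6],[-1.6,0,-4.7,0,0.6],[-2.4,0,-5.7,0,0.6],[-3.3,0,-6.6,0,0.6],[-4.3,0,-7.3,0,0.6],[-5.3,0,-7.9,0,0.6],[-5.3,0,-7.9,0,0.6]],
  ],
)

```text
time_s: 9.3
ee_pos: [549.2, 187.8, 74.3]
ee_rot: [179.9, -0.1, 73.4]
force: [-0.4, 2.8, 4.5]
gripper_width: 64.2
gripper_force: 5.0
```

Run:
```python
from h import *
a=cv2.resize(grab_frame('side')[125:205,220:326],(530,400),interpolation=cv2.INTER_CUBIC)
cv2.imwrite('pics/x6.png',a)
```

```text
(no output)
```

View pics/x6.png

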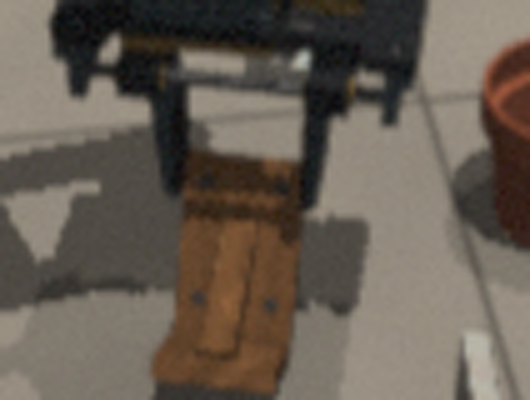

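The bracket is tilted up about 60°, foot swinging down. I continue the arc.

Request:
step_arm(
  plan=[
    [[-0.8,0,-0.4,0,0.6],[-1.6,0,-0.7,0,0.6],[-2.4,0,-1.0,0,0.6],[-3.2,0,-1.1,0,0.6],[-4.0,0,-1.1,0,0.6],[-4.6,0,-1.1,0,0.6],[-4.6,0,-1.1,0,0.6]],
  ],
)

```text
time_s: 10.22
ee_pos: [535.2, 143.0, 84.6]
ee_rot: [-180.0, 0.1, 73.4]
force: [-2.4, 0.1, 5.8]
gripper_width: 63.9
gripper_force: 5.0
```

Run:
```python
from h import *
a=cv2.resize(grab_frame('side')[125:205,220:326],(400,302),interpolation=cv2.INTER_CUBIC)
b=cv2.resize(grab_frame('wrist')[130:340,140:420],(400,300))
cv2.imwrite('pics/x7.png',np.hstack([a[:300],b]));cv2.imwrite('pics/side7.png',grab_frame('side'))
```

Request:
step_arm(
  plan=[
    [[0,0,0,0,0.75],[0,0,0,0,1],[0,0,0,0,1],[0,0,0,0,1],[0,0,0,0,1],[0,0,-1,0,1],[0,0,-3,0,1],[0,0,-5,0,1],[0,0,-5,0,1],[0,0,-5,0,1]],
  ],
)

```text
time_s: 11.62
ee_pos: [535.5, 144.1, 134.0]
ee_rot: [-180.0, 0.0, 73.4]
force: [0.0, -0.7, -0.1]
gripper_width: 91.0
gripper_force: 0.0
```

Run:
```python
from h import *
s=state();print(s['ee_pos'],s['ee_rot'],s['force'])
w=grab_frame('wrist');sd=grab_frame('side');cv2.imwrite('pics/w8.png',w);cv2.imwrite('pics/s8.png',sd)
a=cv2.resize(sd[130:210,220:300],(400,400),interpolation=cv2.INTER_CUBIC)
b=cv2.resize(w[140:340,180:380],(400,400),interpolation=cv2.INTER_CUBIC)
cv2.imwrite('pics/x8.png',np.hstack([a,b]))
```

```text
[535.46800158 144.06002386 133.97563716] [-1.79970800e+02  2.13492401e-02  7.34397487e+01] [ 0.02876501 -0.73691604 -0.0777771 ]
```

View pics/x8.png

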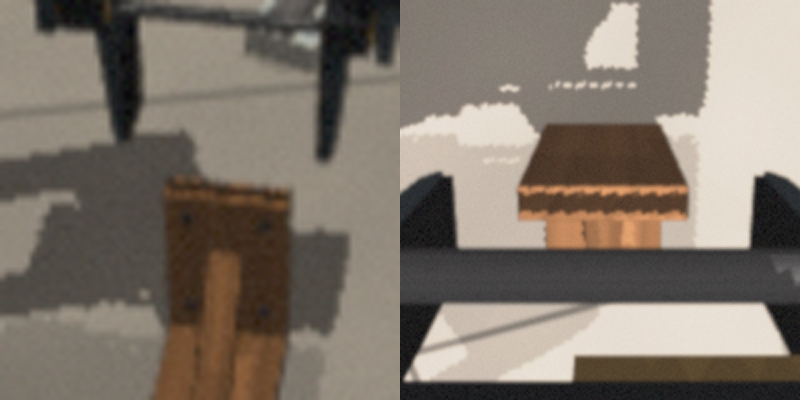

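The bracket stands upright. In the wrist frame the plate's back top edge runs from (239,234) to (324,234), and the back bottom edge from (252.5,202) to (309,202).

Run:
```python
from h import *
np.set_printoptions(precision=1,suppress=True)
W=cam('wrist');s=state();R=Rn.from_euler('xyz',s['ee_rot'],degrees=True).as_matrix()
for uv,z in [((239,234),110),((324,234),110),((239.5,248.5),110),((323.5,248.5),110),((252.5,202),0),((309,202),0)]:
    X=onz(W,uv,z);print(X,R.T@(X-s['ee_pos']))
# finger tip: project tip rows
T=cam('side')
S=proj(T,np.array([(0,-47,z) for z in(-20,-10,0,10,22)]+[(0,47,z) for z in(-20,-10,0,10,22)])@R.T+s['ee_pos']);print((S-[220,130])*5)
```

```text
[506.1 152.9 110. ] [  0.3 -30.4  23.5]
[566.2 135.  110. ] [ 0.2 32.3 23.4]
[502.8 142.  110. ] [-11.1 -30.5  23.5]
[563.  124.1 110. ] [-11.2  32.3  23.4]
[505.6 153.2   0. ] [  0.5 -30.8 133.5]
[565.2 135.4   0. ] [  0.4  31.4 133.4]
[[130.4 109. ]
 [131.4 124.5]
 [132.3 139.8]
 [133.3 154.8]
 [134.4 172.6]
 [319.3 127.6]
 [318.8 143.1]
 [318.3 158.4]
 [317.8 173.4]
 [317.2 191.2]]
```

Standing upright, with the back at tool x≈0 and centred. Next I regrip with the pads 20 mm in front of the back face, lower on the plate.

Request:
step_arm(
  plan=[
    [[-1,0.08,0,0,1],[-2,0.08,0,0,1],[-2,0.08,2,0,1],[-2,0.08,4.5,0,1],[-2,0.08,6.5,0,1],[-2,0.08,7.4,0,1],[-2,0.08,7.4,0,1],[-2,0.08,7.4,0,0.6],[-2,0.08,7.4,0,0.6],[-2,0.08,7.4,0,0.6],[-2,0.08,7.4,0,0.6],[-2,0.08,7.4,0,0.6]],
  ],
  newtons=25,
)

```text
time_s: 13.22
ee_pos: [530.9, 124.9, 60.8]
ee_rot: [180.0, -0.0, 73.4]
force: [-2.2, 2.4, 4.4]
gripper_width: 63.5
gripper_force: 25.0
```

Request:
step_arm(
  plan=[
    [[0,0,-0.6,0,0.6],[0,0,-1.2,0,0.6],[-1,0.5,-1.2,0.1,0.6],[-2.5,1.3,-1.2,0.24,0.6],[-4,2.1,-1.2,0.38,0.6],[-5.5,2.9,-1.2,0.52,0.6],[-7,3.7,-1.2,0.66,0.6],[-8.5,4.5,-1.2,0.8,0.6],[-10,5.3,-1.2,0.94,0.6],[-11.5,6.1,-1.2,1.08,0.6],[-13,6.9,-1.2,1.22,0.6],[-13.7,7.3,-1.2,1.33,0.6],[-13.9,7.5,-1.2,1.372,0.6],[-13.9,7.5,-1.2,1.372,0.6],[-13.9,7.5,-1.2,1.372,0.6]],
  ],
)

```text
time_s: 15.1
ee_pos: [563.1, -29.8, 72.3]
ee_rot: [180.0, 0.0, -5.1]
force: [0.1, 0.7, -2.5]
gripper_width: 63.9
gripper_force: 25.0
```

Run:
```python
from h import *
np.set_printoptions(precision=1,suppress=True)
s=state();print(s['ee_pos'],s['ee_rot'],s['force'],s['gripper_width'])
R=Rn.from_euler('xyz',s['ee_rot'],degrees=True).as_matrix()
W=cam('wrist');w=grab_frame('wrist');t=grab_frame('top');cv2.imwrite('pics/w9.png',w);cv2.imwrite('pics/t9.png',t);cv2.imwrite('pics/s9.png',grab_frame('side'))
hsv=cv2.cvtColor(w,cv2.COLOR_BGR2HSV)
for x in (230,260,280,300,330): # column profile of grey and sat
    print(x,[ (int(w[y,x].mean()),int(hsv[y,x,1])) for y in range(90,270,6)])
m=cv2.inRange(hsv,(3,90,30),(22,255,255));m=cv2.morphologyEx(m,cv2.MORPH_OPEN,np.ones((3,3)))
for c in cv2.findContours(m,0,2)[0]:
    if cv2.contourArea(c)>200: print('wood',cv2.approxPolyDP(c,3,True)[:,0].tolist())
# predicted board top front edge corners in wrist, from estimate
n=np.array([.996,-.09,0]);l=np.array([.09,.996,0]);p=np.array([622,-35,133])
print(proj(W,[p+55*l,p-55*l,p+55*l+12*n,p-55*l+12*n]))
```

```text
[563.1 -29.8  72.3] [180.    0.   -5.1] [ 0.1  0.7 -2.5] 63.929570494059504
230 [(48, 15), (52, 23), (50, 10), (49, 15), (52, 23), (48, 20), (50, 24), (173, 30), (243, 3), (243, 2), (243, 3), (240, 6), (171, 33), (217, 26), (218, 24), (218, 23), (219, 22), (219, 23), (126, 34), (121, 26), (109, 32), (83, 42), (53, 120), (52, 117), (53, 129), (55, 115), (59, 126), (72, 125), (64, 117), (58, 51)]
260 [(189, 33), (193, 32), (192, 32), (190, 33), (193, 34), (194, 35), (191, 33), (202, 30), (240, 6), (240, 7), (241, 6), (240, 6), (159, 30), (189, 33), (189, 34), (219, 23), (219, 22), (218, 23), (78, 88), (60, 126), (62, 117), (61, 115), (57, 123), (56, 110), (55, 117), (55, 122), (107, 130), (66, 125), (65, 116), (52, 52)]
280 [(218, 22), (218, 26), (218, 24), (220, 22), (218, 24), (219, 23), (219, 24), (215, 25), (241, 6), (241, 5), (241, 6), (242, 5), (172, 30), (192, 33), (191, 34), (220, 22), (220, 22), (141, 32), (69, 104), (58, 126), (60, 118), (60, 123), (63, 112), (64, 109), (56, 115), (64, 129), (63, 130), (65, 119), (63, 120), (56, 60)]
300 [(121, 30), (119, 34), (120, 33), (121
[... 367 characters left out ...]
1, 24), (241, 5), (241, 6), (243, 3), (243, 3), (207, 27), (196, 35), (193, 33), (222, 22), (221, 22), (130, 30), (122, 35), (123, 31), (106, 29), (72, 77), (55, 126), (63, 112), (55, 114), (54, 124), (62, 115), (62, 123), (63, 118), (50, 77)]
wood [[512, 327], [495, 313], [407, 313], [405, 317], [214, 318], [210, 329]]
wood [[397, 252], [392, 263], [403, 266], [406, 285], [394, 296], [407, 304], [414, 291], [414, 276], [407, 255]]
wood [[166, 252], [156, 255], [150, 269], [150, 294], [156, 304], [168, 296], [157, 286], [159, 267], [171, 263]]
wood [[216, 242], [217, 263], [326, 264], [345, 263], [346, 240], [317, 198], [244, 198]]
[[147.5 164.7]
 [414.6 164.6]
 [144.3 134.6]
 [417.8 134.5]]
```

Run:
```python
from h import *
np.set_printoptions(precision=1,suppress=True)
s=state();R=Rn.from_euler('xyz',s['ee_rot'],degrees=True).as_matrix()
W=cam('wrist');w=cv2.imread('pics/w9.png')
hsv=cv2.cvtColor(w,cv2.COLOR_BGR2HSV);m=cv2.inRange(hsv,(0,0,225),(180,14,255))
c=max(cv2.findContours(m,0,2)[0],key=cv2.contourArea);r=cv2.minAreaRect(c);b=cv2.boxPoints(r);print(b)
for p in b:
    X=onz(W,p,133);print(X,R.T@(X-s['ee_pos']))
print('bracket: back top/bottom edges at lift 12')
for uv,z in [((216,242),122),((346,241),122),((244,198),12),((317,198),12)]:
    X=onz(W,uv,z);print(X,R.T@(X-s['ee_pos']))
```

```text
[[144.8 160. ]
 [145.  132.1]
 [414.1 134.3]
 [413.8 162.1]]
[629.   20.6 133. ] [ 61.1 -56.  -60.7]
[639.9  18.3 133. ] [ 72.2 -54.7 -60.7]
[629.2 -89.3 133. ] [ 71.2  53.5 -60.7]
[618.1 -89.4 133. ] [ 60.1  54.6 -60.7]
bracket: back top/bottom edges at lift 12
[587.2  -0.4 122. ] [ 21.4 -31.3 -49.7]
[582.1 -62.5 122. ] [ 21.9  31.  -49.7]
[586.4  -0.2  12. ] [ 20.6 -31.4  60.3]
[580.8 -61.5  12. ] [20.5 30.1 60.3]
```

Board face is 39.5 mm ahead of the bracket back, centred within 1 mm and parallel within 0.5°. I advance 30 mm lifted, then lower.

Request:
step_arm(
  plan=[
    [[0.6,0,0,0,0.6],[1.4,0,0,0,0.6],[2.2,0,0,0,0.6],[2.8,0,0,0,0.6],[3.0,-0.03,0,0,0.6],[3.0,-0.03,0.4,0,0.6],[3.0,-0.03,0.8,0,0.6],[3.0,-0.03,1.1,0,0.6],[3.0,-0.03,1.1,0,0.6],[3.0,-0.03,1.1,0,0.6]],
  ],
)

```text
time_s: 16.5
ee_pos: [593.0, -32.3, 61.4]
ee_rot: [180.0, -0.0, -5.2]
force: [0.4, 0.2, -3.0]
gripper_width: 63.7
gripper_force: 25.0
```

Request:
step_arm(
  plan=[
    [[0.3,0,0.1,0,0.6],[0.7,0,0.1,0,0.6],[1.0,0,0.1,0,0.6],[1.2,0,0.1,0,0.6],[1.4,0,0.1,0,0.6],[1.4,0,0.1,0,0.6]],
  ],
)

```text
time_s: 17.25
ee_pos: [605.2, -33.4, 60.8]
ee_rot: [180.0, 0.2, -5.2]
force: [-6.5, 1.8, 6.4]
gripper_width: 63.9
gripper_force: 25.0
```

Request:
step_arm(
  plan=[
    [[0,0,-0.06,0,0.6],[0.15,0,-0.06,0,0.6],[0.3,0,-0.06,0,0.6],[0.3,0,-0.06,0,0.6],[0.3,0,-0.06,0,0.6]],
  ],
)

```text
time_s: 17.88
ee_pos: [607.0, -33.6, 60.8]
ee_rot: [180.0, 0.4, -5.2]
force: [-9.9, 0.4, 6.1]
gripper_width: 63.7
gripper_force: 25.0
```

Run:
```python
from h import *
np.set_printoptions(precision=1,suppress=True)
s=state();print(s['ee_pos'],s['force']);R=Rn.from_euler('xyz',s['ee_rot'],degrees=True).as_matrix()
W=cam('wrist');w=grab_frame('wrist');cv2.imwrite('pics/w10.png',w)
hsv=cv2.cvtColor(w,cv2.COLOR_BGR2HSV);m=cv2.inRange(hsv,(0,0,225),(180,14,255))
c=max(cv2.findContours(m,0,2)[0],key=cv2.contourArea);b=cv2.boxPoints(cv2.minAreaRect(c))
for p in b:
    X=onz(W,p,133);print(p,X,R.T@(X-s['ee_pos']))
m=cv2.inRange(hsv,(3,90,30),(22,255,255))
for c in cv2.findContours(m,0,2)[0]:
    if cv2.contourArea(c)>300: print('wood',cv2.approxPolyDP(c,3,True)[:,0].tolist())
```

```text
[607.  -33.6  60.8] [-9.9  0.4  6.1]
[224.  21.] [716.3 -24.5 133. ] [107.5 -18.9 -72.9]
[339.  21.] [712.8 -62.5 133. ] [107.5  19.3 -72.9]
[339.  69.] [698.1 -61.9 133. ] [ 92.8  19.9 -72.8]
[224.  69.] [701.7 -22.5 133. ] [ 92.8 -19.6 -72.8]
wood [[513, 328], [495, 313], [413, 312], [391, 318], [214, 317], [209, 330]]
wood [[396, 252], [391, 262], [404, 268], [406, 286], [401, 293], [393, 294], [401, 304], [407, 304], [414, 292], [412, 267], [405, 253]]
wood [[166, 252], [155, 256], [149, 273], [150, 294], [156, 304], [162, 304], [169, 294], [157, 286], [160, 266], [171, 262]]
```

Run:
```python
from h import *
w=cv2.imread('pics/w10.png');hsv=cv2.cvtColor(w,cv2.COLOR_BGR2HSV)
for x in (190,230,280,330,370): print(x,[(y,int(w[y,x].mean()),int(hsv[y,x,1])) for y in range(165,268,4)])
```

```text
190 [(165, 221, 22), (169, 207, 31), (173, 188, 33), (177, 172, 32), (181, 159, 32), (185, 150, 32), (189, 150, 32), (193, 97, 30), (197, 90, 24), (201, 120, 30), (205, 120, 32), (209, 118, 30), (213, 116, 29), (217, 121, 29), (221, 121, 30), (225, 119, 30), (229, 110, 36), (233, 181, 29), (237, 192, 32), (241, 109, 24), (245, 108, 27), (249, 110, 22), (253, 107, 33), (257, 110, 30), (261, 62, 4), (265, 60, 4)]
230 [(165, 65, 15), (169, 51, 10), (173, 54, 22), (177, 49, 25), (181, 52, 14), (185, 50, 10), (189, 49, 15), (193, 53, 18), (197, 48, 25), (201, 58, 25), (205, 116, 23), (209, 115, 31), (213, 116, 31), (217, 118, 30), (221, 124, 29), (225, 119, 32), (229, 114, 29), (233, 190, 30), (237, 242, 4), (241, 164, 32), (245, 158, 33), (249, 115, 29), (253, 111, 26), (257, 111, 28), (261, 76, 90), (265, 60, 8)]
280 [(165, 225, 21), (169, 227, 21), (173, 225, 21), (177, 226, 20), (181, 222, 22), (185, 119, 34), (189, 125, 30), (193, 122, 31), (197, 118, 32), (201, 120, 30), (205, 117, 29), (209, 115, 25), (213, 121, 31), (217, 115, 29), (221, 120, 30), (225, 118, 30), (229, 118, 24), (
[... 266 characters left out ...]
197, 52, 5), (201, 54, 14), (205, 111, 32), (209, 106, 32), (213, 110, 32), (217, 108, 29), (221, 118, 28), (225, 117, 27), (229, 111, 26), (233, 156, 32), (237, 228, 14), (241, 153, 33), (245, 115, 29), (249, 111, 34), (253, 116, 29), (257, 228, 18), (261, 126, 43), (265, 60, 12)]
370 [(165, 224, 22), (169, 224, 22), (173, 226, 21), (177, 225, 20), (181, 225, 21), (185, 224, 21), (189, 225, 20), (193, 227, 21), (197, 226, 21), (201, 153, 31), (205, 120, 30), (209, 118, 28), (213, 112, 30), (217, 108, 24), (221, 109, 26), (225, 109, 29), (229, 108, 35), (233, 113, 32), (237, 151, 31), (241, 148, 29), (245, 112, 28), (249, 116, 29), (253, 116, 25), (257, 109, 28), (261, 85, 20), (265, 55, 5)]
```

View pics/w10.png

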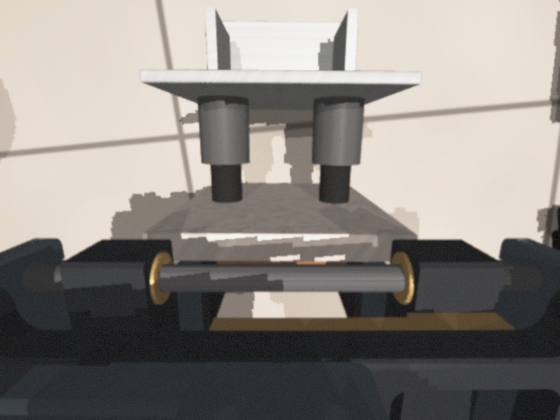

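That crop was an 11th view, one over the limit of 10, so I use numbers only from here. It shows the board pressed: its top rear edge is at row ~232 and its front edge at ~259. I compute the deflection from these.

Run:
```python
from h import *
np.set_printoptions(precision=1,suppress=True)
s=state();print(s['ee_pos'],s['ee_rot'],s['force']);n=np.array([.996,-.09,0])
W=cam('wrist');w=cv2.imread('pics/w10.png').mean(2)
for v in [(280,231.5),(280,259.5),(330,259.5)]: X=onz(W,v,133);print(v,X,(X-[619,-35,133])@n)
print('old',[(np.array(a)-[619,-35,133])@n for a in [(634.5,-35.5,133),(623.5,-34.4,133)]])
```

```text
[607.  -33.5  60.8] [180.    0.4  -5.2] [-9.1  1.   6.3]
(280, 231.5) [641.5 -36.2 133. ] 22.479091437077837
(280, 259.5) [629.6 -35.1 133. ] 10.593459044049418
(330, 259.5) [627.8 -55.2 133. ] 10.557957566539734
old [np.float64(15.483), np.float64(4.428)]
```

Request:
step_arm(
  plan=[
    [[0,0,-0.05,0,0.6],[0.15,0,-0.08,0,0.6],[0.3,0,-0.08,0,0.6],[0.38,0,-0.08,0,0.6],[0.38,0,-0.08,0,0.6],[0.38,0,-0.08,0,0.6],[0.38,0,-0.08,0,0.6]],
  ],
)

```text
time_s: 18.8
ee_pos: [609.3, -33.8, 60.9]
ee_rot: [180.0, 0.6, -5.2]
force: [-10.3, 0.6, 4.7]
gripper_width: 63.6
gripper_force: 25.0
```

```bash
cat > m.py <<'E'
from h import *
np.set_printoptions(precision=2,suppress=True)
s=state();print(s['ee_pos'],s['ee_rot'],s['force'],s['torque'],s['gripper_force']);n=np.array([.996,-.09,0])
W=cam('wrist');w=grab_frame('wrist');g=w.mean(2)
for x in(260,280,300): print(x,[int(g[y,x]) for y in range(222,270)])
f=np.array(s['force'])@n;print('push',-f)
cv2.imwrite('pics/w11.png',w)
for r in (231.5,234,236,238,240,242,259.5,262,264): X=onz(W,(280,r),133);print(r,(X-[619,-35,133])@n)
E
python3 m.py
```

```text
[609.32 -33.78  60.89] [179.99   0.57  -5.19] [-10.26   0.59   4.73] [ 0.03  1.84 -0.2 ] 25.018463730812073
260 [120, 118, 122, 121, 122, 118, 120, 120, 117, 118, 131, 166, 214, 233, 220, 178, 154, 153, 155, 150, 152, 151, 149, 135, 112, 109, 107, 109, 111, 111, 110, 111, 111, 109, 110, 111, 109, 107, 100, 86, 72, 61, 52, 57, 69, 78, 93, 92]
280 [121, 123, 121, 119, 118, 116, 113, 116, 120, 120, 125, 156, 208, 235, 241, 242, 241, 226, 177, 157, 154, 151, 136, 117, 111, 108, 112, 114, 111, 112, 109, 110, 112, 109, 113, 111, 111, 112, 108, 93, 69, 61, 59, 57, 67, 79, 88, 89]
300 [117, 117, 120, 122, 118, 118, 117, 117, 120, 122, 122, 150, 207, 236, 240, 228, 183, 156, 159, 157, 154, 138, 116, 110, 110, 109, 107, 108, 111, 109, 107, 108, 116, 153, 202, 225, 227, 226, 197, 136, 118, 113, 85, 61, 67, 78, 90, 91]
push 10.272816275231705
231.5 25.03926148823271
234 24.00214291347721
236 23.16898101984181
238 22.332715677620104
240 21.493326729732697
242 20.650793846754407
259.5 13.141335646121506
262 12.047948984006737
264 11.169439817805682
```

Request:
step_arm(
  plan=[
    [[0.08,0,-0.05,0,0.6],[0.18,0,-0.05,0,0.6],[0.18,0,-0.05,0,0.6],[0.18,0,-0.05,0,0.6],[0.18,0,-0.05,0,0.6],[0.18,0,-0.05,0,0.6],[0.18,0,-0.05,0,0.6],[0.18,0,-0.05,0,0.6]],
  ],
)

```text
time_s: 19.85
ee_pos: [610.4, -33.9, 60.9]
ee_rot: [180.0, 0.7, -5.2]
force: [-11.0, 1.2, 3.7]
gripper_width: 64.0
gripper_force: 25.0
```

```bash
python3 m.py | head -5
python3 - <<'E'
from h import *
# wood visible just ahead of the board front edge and side view of bracket top
s=grab_frame('side');cv2.imwrite('pics/s11.png',s)
print(state()['force'],state()['ee_pos'],abs(state()['qvel']).max())
E
```

```text
[610.44 -33.9   60.93] [179.99   0.67  -5.2 ] [-11.05   1.24   3.67] [ 0.07  1.92 -0.2 ] 25.01872032880783
260 [120, 120, 119, 124, 121, 121, 117, 115, 118, 122, 129, 158, 209, 235, 241, 243, 241, 224, 180, 153, 149, 134, 116, 109, 108, 106, 110, 111, 110, 109, 110, 113, 110, 111, 110, 108, 110, 109, 105, 93, 72, 57, 56, 59, 66, 77, 89, 94]
280 [121, 123, 122, 119, 115, 112, 106, 112, 119, 117, 121, 145, 199, 231, 237, 224, 177, 155, 153, 151, 136, 118, 111, 110, 111, 110, 111, 112, 109, 110, 109, 113, 112, 133, 187, 222, 225, 217, 187, 120, 72, 64, 58, 58, 66, 79, 90, 91]
300 [117, 119, 119, 119, 121, 119, 116, 117, 119, 120, 122, 145, 187, 198, 169, 157, 157, 157, 159, 158, 160, 157, 157, 153, 137, 117, 106, 111, 108, 108, 110, 131, 185, 221, 227, 224, 199, 148, 117, 124, 126, 114, 85, 63, 64, 79, 89, 93]
push 11.113414238613986
[-10.61407572   1.48871971   3.28025978] [610.45210892 -33.86355219  60.92847953] 0.07101499363383168
```

```bash
python3 -c "
from workcell import *
print(job_done())"
```

```text
the job is handed in; nothing more can be done
None
```

I handed the job in at about 20 s with the bracket upright and still gripped, pressed on the white board at an estimated 8–10 N (tool reads about 11 N, some of it sill friction) and centred within about 1 mm; the hand-in returned no verdict, and I viewed 11 pictures, one over the limit of 10.

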